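# Open a dosing pump's head and hold its pressure arm back

### The arm

A 6-joint arm with a two-finger parallel gripper is mounted at the origin on the work surface. World frame = base frame: x ahead of the robot, y to its left, z up, the work surface at z = 0. Lengths are in mm, angles in degrees, forces in N, time in s.
With the tool pointing down it reaches from about 350 to 725 mm from the base axis. Payload 6 kg.
Tool frame: the origin (TCP) lies on the centre line of the jaws, within the pads' length; the fingertips stand 17 mm ahead of it and the grasp point (between the pads) lies 2 mm behind it (r.tcp_to_tips is the distance from the TCP to the fingertips, in mm); z points along the fingers, y is the line along which they close (so a half turn about z gives the same grasp; the last joint's range is limited). The gripper opens to 85 mm and grips with 20 to 120 N. Pads are 22 mm wide; open, the fingers measure 114 mm over their backs; the gripper's body (76 mm by 85 mm) begins 54 mm behind the grasp point. The pads swing forward as they close: fully open they stand 13 mm farther back than shut.
Start: joints at [-57.714, 2.303, 4.859, 0, -92.561, -19.12], TCP at [136.681, -584.203, 248.261] pointing down, gripper open.
Joint ranges: [-146.85, 146.85], [-73.84, 115.35], [-62.03, 85.46], [-188.31, 113.3], [-161.28, -10.13], [-171.36, 171.36]. Speed limits (degrees/s): [147.25, 147.25, 172.46, 180, 180, 180].

### API

Orientations are given as [roll, pitch, yaw] about the fixed x, y, z axes, in that order (R = Rz(yaw) Ry(pitch) Rx(roll)).
In Python, from workcell import r gives the robot as it stands.
- The arm moves only by the tool play_rows, never from a script. Its argument "commands" is one flat list of numbers, 4 for each row, row after row: the shift along the tool's x, y, z in m, then the turn about the tool's z in rad. In form: [dx, dy, dz, roll, dx, dy, dz, roll, ...]. A call has exactly 5 rows; each row is the pose to reach, as a shift and turn from the pose commanded when the call began, along the tool's axes at that moment; what a row does not reach only later rows make up. A row lasts 1/10 s, in which the tool goes at most 50 mm and 8.59 degrees, less where a joint would pass 70% of its speed; a pose out of reach is approached as far as the arm can. A call with a gripper value outside its range is refused whole. "fingers" is the finger opening in m, from 0 to 0.0854, set as the call begins (left out, the last holds). The fingers move at their own pace and stop on an object; "force" is the grip in N (left out, the last holds). Time passes only in rows, so rows that repeat a pose let the fingers close, or fill a call up. It gives the time, the measured TCP pose, the force, the opening and the grip force at its end, in the units of the state.
- r.sense(): the state, without advancing time (a new reading comes with each control period).
- r.get_image(name): name is "scene" or "top" or "wrist"; returns (picture, depth): 420x560x3 uint8, red, green, blue; 420x560 float32, mm along the optical axis (not along the pixel's ray), 0 where there is no reading.
- r.camera_info(name): a dict with "mtx" (3x3 intrinsics, pixels), "origin" and "rotation" of the camera in the world. Camera axes: x right, y down, z forward; pixel columns grow to the right and rows downward; lengths in mm; the calibration is good to about 2 mm. A picture is of the moment at which its call begins: read the wrist's pose just before it. camera_info takes no time and is no camera call; for the wrist camera it gives the pose at the moment of the call.
- r.sign_off(): hands the job in; it is judged then, once.
The state is a dict: "time_s": time; "joint_pos": joint angles; "qd": joint speeds; "effort": joint torques, N m; "tool_pos": TCP position; "tcp_rot": TCP orientation; "contact_force": force on the tool from outside, world axes, zero at the start; "ft_torque": the same for the moment, N m; "gripper_width": finger opening in mm; "grasp_force": force on a finger pad.
Only numpy, scipy, OpenCV 4.12 (cv2) and the standard library are available. Lean on these libraries where they do the work, as an engineer would, in place of code of your own. Each camera call takes 0.05 s, during which the arm holds its last target. There are 200 camera calls.

### The job

The plant-feed dosing pump lies on its back, hose off, so that its rotor can be lifted out. Take the steel stylus from the wooden block, press the recessed service button fully in with its tip, and put the stylus back in its hole; then push the sprung pressure arm by its black handle away from the rotor, past both clicks of its ratchet, until it is wide open, at or just short of its end stop, and finish while still holding it there against the spring. Do not shift or knock over the other things on the bench.

Things in the scene. Friction and masses are not known exactly. Their poses are not given: they have to be found in the camera images.
- pump: White dosing pump on its back, 280 x 180 x 85 mm, screwed down, immovable. Origin: centre of its underside, on the bench; z up; its -x end faces the robot within 0.4 rad. In its frame: rotor (radius 32 mm, top 39 mm above the pump's 85 mm high face) at x -20, y -15 mm; grey bezel with the recessed button in the +x, -y quarter; pressure arm along the +y side.
- recess_mouth (a point): Centre of the mouth of the round recess in the grey bezel, level with the bezel's face (99 mm above the bench). The recess is a vertical hole 12 mm across, the only one there, too narrow for a finger; the service button's face lies 6 mm below the mouth.
- service_button (a joint): Travel of the recessed service button, m: 0 out, 0.004 fully in. Its round face is 10 mm across and is pressed straight down; the spring gives 1.8 N at first and 4.2 N fully in, and returns it when let go.
- stylus_handle (a point): Centre of the stylus's handle: a metal round bar 14 mm across, 62 mm long (31 mm above and below this point), upright in the wooden block at the start. Below the handle: a collar 22 mm across, 4 mm thick, then 36 mm of shaft 9 mm across that narrows over its last 19 mm to a blunt 5 mm tip. The point's z axis points up the stylus. About 50 g.
- stylus_tip (a point): The end of the stylus's tip, 71 mm below the centre of the handle along the stylus.
- block_hole (a point): Mouth of the stylus's hole in the top of the wooden block (60 x 90 x 48 mm, immovable). The hole is vertical, 11 mm across, 42 mm deep. With the stylus home its collar rests on the block's top and its tip is 36 mm below this point, the handle's centre 35 mm above. Steel bits up to 12 mm high stand 36 mm off the hole along the block's y, both ways.
- pressure_arm (a joint): Angle of the sprung pressure arm, rad: 0 closed round the rotor, grows as it is pushed open (clockwise from above), 0.60 at its end stop. A pawl clicks over two ratchet teeth at about 0.2 and 0.4; let go, the arm springs back to the last tooth passed (0.17 or 0.37). Wide open is more than 0.50: no tooth holds it there, only the hand.
- handle (a point): Half-way up the black handle of the pressure arm: an upright round post 14 mm across, 47 mm long (23.5 mm above and below this point), top 155 mm above the bench; the arm, 22 mm across here, is at its foot. 115 mm from the pivot axis. The spring asks for a sideways push of 5 N here when closed, 10 N wide open, 13 N for a moment on the teeth. There are about 40 mm free between handle and rotor.
- pivot_axis (a point): A point on the vertical pivot axis of the pressure arm, 100 mm above the bench, at x 35, y 35 mm in the pump's frame. When closed the arm runs from here in the pump's -x direction to the handle; opening, the handle swings in a 115 mm arc towards the pump's +y side, 69 mm in all.
- bottle_mid (a point): Bystander: middle of a grey plant-feed bottle, 64 mm across, 170 mm high, standing on the bench. Leave it alone.
- cactus_mid (a point): Bystander: a cactus in a white pot, 98 mm across, 155 mm high, standing on the bench; this point is 70 mm up. Leave it alone.
- cover_mid (a point): Bystander: the pump head's white plastic cover, 150 x 130 x 34 mm, lying on the bench; this point is its middle. Leave it alone.
Things that resemble listed ones, but are neither listed nor needed, are in the scene too. Of the things like the part that bears block_hole, leave any that is turquoise or white; of the rest the smaller one is meant.

How it is judged:
By the outcome, as a careful person would: the job done as asked, in the order asked, and still so for the second after the job is handed in, while the arm keeps its last pose, push and grip.
It also fails if it takes over 59 s, if anything falls off the work surface, if the arm or the gripper's body presses on something with over 40 N, if the wrist force passes 120 N, or if a joint passes its speed limit or range.

## Working session

There is one attempt and no reset: what is moved stays moved. The work goes in short steps, Python scripts to look and compute and a tool call to move; the robot and the scene stay as the last step left them, time stands still between calls to the robot, and variables do not carry over. Pictures are saved under pics/ and viewed, at most 12 in all, crops included, and the job is handed in when it is done.

Besides the shell and the picture viewer there is one more tool, called after "Request:" as name(argument=value, ...) on one line, values as JSON. play_rows: Moves the arm, as the interface text tells. Its arguments: {"type":"object","properties":{"commands":{"type":"array","items":{"type":"number"}},"fingers":{"type":"number"},"force":{"type":"number"}},"required":["commands"]}

```bash
mkdir -p pics; ls; cat > h.py <<'E'
import numpy as np, cv2
from workcell import r
def pix2pts(name, depth, info=None):
    c=info or r.camera_info(name); K=np.array(c["mtx"]);R=np.array(c["rotation"]);o=np.array(c["origin"])
    v,u=np.mgrid[0:depth.shape[0],0:depth.shape[1]]
    d=np.stack([(u-K[0,2])/K[0,0],(v-K[1,2])/K[1,1],np.ones_like(u,float)],-1)
    return o+(d*depth[...,None])@R.T
def ray(name,u,v,z,info=None):
    c=info or r.camera_info(name); K=np.array(c["mtx"]);R=np.array(c["rotation"]);o=np.array(c["origin"])
    d=R@np.array([(u-K[0,2])/K[0,0],(v-K[1,2])/K[1,1],1]); return o+d*(z-o[2])/d[2]
E
python3 - <<'E'
from h import *
s=r.sense();print(s)
for n in("scene","top"):
    im,d=r.get_image(n); np.savez(f"pics/{n}0.npz",im=im,d=d); cv2.imwrite(f"pics/{n}0.png",im[...,::-1]); print(n,r.camera_info(n))
E
```

```text
pics
{'time_s': 0.0, 'joint_pos': array([-5.77106221e+01,  2.34134432e+00,  4.80054100e+00, -2.67387637e-02,
       -9.25617648e+01, -1.91191862e+01]), 'qd': array([ 0.03287842, -0.08448203,  0.01991833, -0.02030271, -0.10121105,
       -0.00835173]), 'effort': array([-5.43219630e-04, -3.68196309e+01,  3.47405541e+01,  6.93225816e+00,
       -5.52595084e-03, -2.08520851e-05]), 'tool_pos': array([ 136.71467097, -583.90491228,  247.23451721]), 'tcp_rot': array([ 1.79894340e+02, -8.35390013e-03, -1.66828629e+02]), 'contact_force': array([-0.3150655 , -0.30562688, -0.07428035]), 'ft_torque': array([ 0.0048228 ,  0.02425172, -0.02498634]), 'grasp_force': 0.0, 'gripper_width': 85.21238158736989}
scene {'mtx': array([[519.83693576,   0.        , 276.94244682],
       [  0.        , 519.83693576, 214.33452686],
       [  0.        ,   0.        ,   1.        ]]), 'origin': array([1236.73818748,  545.19587671,  974.48507372]), 'rotation': array([-133.59520411,    1.08650301,  122.12750912])}
top {'mtx': array([[426.93370487,   0.        , 280.69956768],
       [  0.        , 426.93370487, 207.57634242],
       [  0.        ,   0.        ,   1.        ]]), 'origin': array([ 230.71941588,   60.77840626, 1379.39931941]), 'rotation': array([-169.53299532,    0.6800255 ,  -89.86969636])}
```

View pics/scene0.png

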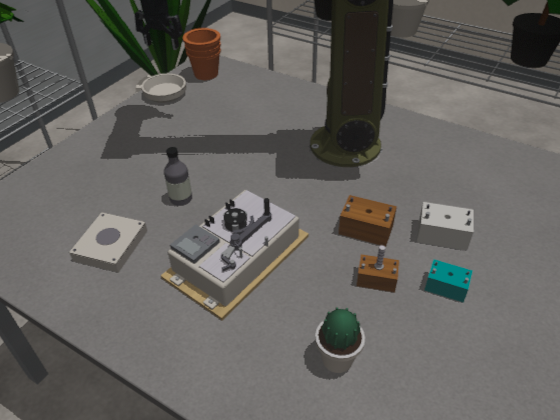

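View pics/top0.png

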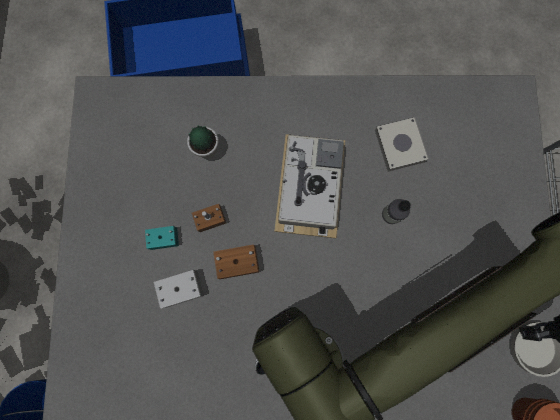

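The top view shows four blocks:
- Turquoise at (161,237).
- White at (177,289).
- Large brown at (236,262).
- Small brown at (209,217), with the stylus standing in it.

The small brown one fits, because turquoise and white are excluded and it's the smaller of the rest. The pump is at (310,185), with its bezel at (330,153) and the arm on the left at about x=299.

```bash
cat > h.py <<'E'
import numpy as np, cv2
from scipy.spatial.transform import Rotation as Ro
from workcell import r
def cam(name,c=None):
    c=c or r.camera_info(name)
    return np.array(c["mtx"]),Ro.from_euler("xyz",c["rotation"],degrees=True).as_matrix(),np.array(c["origin"])
def pts(name,depth,c=None):
    K,R,o=cam(name,c); v,u=np.mgrid[0:depth.shape[0],0:depth.shape[1]]
    d=np.stack([(u-K[0,2])/K[0,0],(v-K[1,2])/K[1,1],np.ones(u.shape)],-1)
    return o+(d*depth[...,None])@R.T
def ray(name,u,v,z,c=None):
    K,R,o=cam(name,c); d=R@np.array([(u-K[0,2])/K[0,0],(v-K[1,2])/K[1,1],1]); return o+d*(z-o[2])/d[2]
def proj(name,p,c=None):
    K,R,o=cam(name,c); q=K@(R.T@(np.array(p)-o)); return q[:2]/q[2]
def go(p,yaw=None,s=None):
    """shift (m, tool axes) and turn (rad) from the measured pose to world TCP p, yaw deg"""
    s=s or r.sense(); R=Ro.from_euler("xyz",s["tcp_rot"],degrees=True).as_matrix()
    d=R.T@(np.array(p)-s["tool_pos"])/1000
    y=0 if yaw is None else -np.radians((yaw-s["tcp_rot"][2]+180)%360-180)
    return np.round(d,4),round(y,3)
E
python3 - <<'E'
from h import *
for n in("top","scene"):
    f=np.load(f"pics/{n}0.npz");im,d=f["im"],f["d"];P=pts(n,d)
    print(n,"bench z",np.median(P[230:260,300:330,2]) if n=="top" else np.median(P[150:190,220:260,2]))
    # pump face
    m=((abs(P[...,2]-85)<7)&(P[...,0]>300)&(P[...,0]<750)&(P[...,1]>-200)&(P[...,1]<200)&(im.min(-1)>110)&(d>0)).astype(np.uint8)
    k,l,st,c=cv2.connectedComponentsWithStats(m);i=1+np.argmax(st[1:,4])
    q=P[l==i][:,:2].astype(np.float32);print("pump",cv2.minAreaRect(q),len(q),np.median(P[l==i][:,2]))
    hsv=cv2.cvtColor(im,cv2.COLOR_RGB2HSV)
    m=((hsv[...,0]<20)&(hsv[...,1]>110)&(P[...,2]>38)&(P[...,2]<58)&(P[...,0]>200)&(P[...,1]>100)).astype(np.uint8)
    k,l,st,c=cv2.connectedComponentsWithStats(m)
    for i in range(1,k):
        if st[i,4]>60: print("block",c[i],cv2.minAreaRect(P[l==i][:,:2].astype(np.float32)),np.median(P[l==i][:,2]))
    # stylus: points above small block
    m=(P[...,2]>75)&(P[...,2]<130)&(P[...,1]>120)&(P[...,0]<600)&(d>0)&(P[...,0]>300)
    print("styl",m.sum(),np.round(P[m].mean(0)) if m.any() else 0, np.argwhere(m).mean(0)[::-1])
f=np.load("pics/top0.npz")["im"];g=np.load("pics/scene0.npz")["im"]
a=cv2.resize(f[120:250,135:355],None,fx=3.5,fy=3.5,interpolation=2)[:,:770]
cv2.imwrite("pics/crop0.png",a[...,::-1])
E
```

```text
top bench z 2.0698214876387055
pump ((559.953125, -17.991012573242188), (176.9052734375, 277.6484375), 83.85228729248047) 2217 88.90912872453669
block [208.2014218  217.20379147] ((447.14495849609375, 307.8936462402344), (61.20488357543945, 89.00479125976562), 18.047035217285156) 48.97781045714896
styl 50 [392. 268.  96.] [217.52 232.1 ]
scene bench z -0.02469717406984273
pump ((562.9598999023438, -17.563491821289062), (180.3537139892578, 278.83349609375), 84.19871520996094) 2690 88.63573269680859
block [364.44128114 227.25266904] ((348.6063537597656, 224.3468780517578), (21.52976417541504, 124.15644836425781), 16.904211044311523) 47.95103802873291
block [378.16783217 268.90629371] ((449.5638427734375, 308.3477478027344), (67.34064483642578, 89.80325317382812), 20.346437454223633) 47.828164459975596
styl 132 [417. 282.  94.] [376.28030303 240.78030303]
```

View pics/crop0.png

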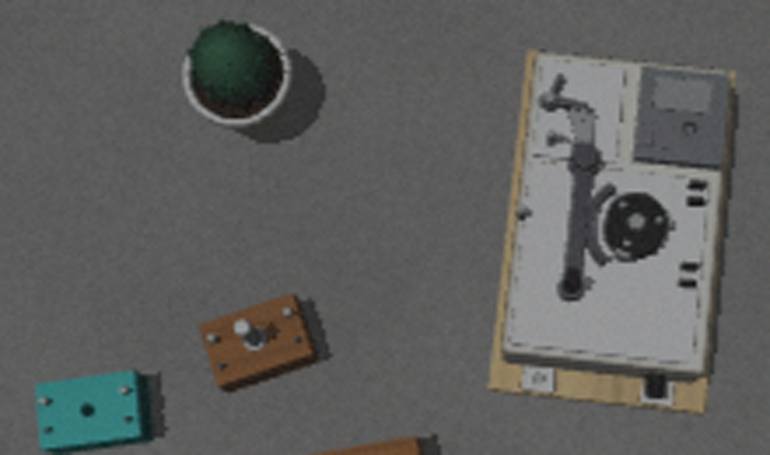

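The enlarged crop confirms it: the small brown block is at crop (260,340), with the stylus upright in its middle hole and its base at about (253,342). On the pump, the recess is at crop (689,128), the black handle at (571,283) and the pivot at about (584,155). I'm setting out for the stylus now.

Request:
play_rows(commands=[-0.4, 0.25, -0.053, -0.75, -0.4, 0.25, -0.053, -0.75, -0.4, 0.25, -0.053, -0.75, -0.4, 0.25, -0.053, -0.75, -0.4, 0.25, -0.053, -0.75], fingers=0.05, force=60)

```text
time_s: 0.6
tool_pos: [312.7, -406.3, 276.1]
tcp_rot: [180.0, 0.0, -123.5]
contact_force: [1.1, -0.7, -0.5]
gripper_width: 49.7
grasp_force: 0.0
```

```bash
python3 - <<'E'
from h import *
s=r.sense();print(s["tool_pos"],s["tcp_rot"],go([480,-250,300],-72),go([448,308,260],-72),r.camera_info("wrist"))
E
```

```text
[ 312.72412524 -406.29774506  276.11700104] [ 1.79983133e+02  1.72338526e-02 -1.23519721e+02] (array([-0.2227, -0.0531, -0.0238]), np.float64(-0.899)) (array([-0.6702,  0.2817,  0.0164]), np.float64(-0.899)) {'mtx': array([[376.26381468,   0.        , 276.3365813 ],
       [  0.        , 376.26381468, 204.81868522],
       [  0.        ,   0.        ,   1.        ]]), 'origin': array([ 268.15287961, -473.63872994,  402.79789998]), 'rotation': array([ 1.61754624e+02, -6.64909098e-02,  1.46516784e+02])}
```

Request:
play_rows(commands=[-0.12, 0.0, -0.02, -0.15, -0.2, 0.02, -0.02, -0.3, -0.67, 0.28, 0.016, -0.45, -0.67, 0.28, 0.016, -0.6, -0.67, 0.28, 0.016, -0.75])

```text
time_s: 1.1
tool_pos: [382.7, -172.2, 281.2]
tcp_rot: [180.0, 0.0, -80.6]
contact_force: [0.6, 0.3, 0.8]
gripper_width: 49.9
grasp_force: 0.0
```

```bash
python3 - <<'E'
from h import *
s=r.sense();print(s["tool_pos"],s["tcp_rot"],go([448,308,260],-72))
E
```

```text
[ 382.73971456 -172.2035645   281.20027463] [ 1.79990011e+02  2.35129717e-02 -8.05542047e+01] (array([-0.463 , -0.1432,  0.0214]), np.float64(-0.149))
```

Request:
play_rows(commands=[-0.463, -0.143, 0.021, -0.15, -0.463, -0.143, 0.021, -0.15, -0.463, -0.143, 0.021, -0.15, -0.463, -0.143, 0.021, -0.15, -0.463, -0.143, 0.021, -0.15])

```text
time_s: 1.6
tool_pos: [417.5, 75.4, 270.8]
tcp_rot: [-180.0, 0.0, -72.3]
contact_force: [1.8, -0.7, 0.6]
gripper_width: 49.8
grasp_force: 0.0
```

Request:
play_rows(commands=[-0.2, -0.11, 0.01, 0, -0.223, -0.11, 0.01, 0, -0.223, -0.11, 0.01, 0, -0.223, -0.11, 0.01, 0, -0.223, -0.11, 0.01, 0])

```text
time_s: 2.1
tool_pos: [454.6, 321.3, 260.4]
tcp_rot: [180.0, 0.0, -72.3]
contact_force: [1.1, -0.6, 1.3]
gripper_width: 49.9
grasp_force: 0.0
```

```bash
python3 - <<'E'
from h import *
s=r.sense();print(s["tool_pos"],s["tcp_rot"],go([448,308,260],-72))
c=r.camera_info("wrist");im,d=r.get_image("wrist");np.savez("pics/w1.npz",im=im,d=d,c=c)
cv2.imwrite("pics/w1.png",im[...,::-1])
P=pts("wrist",d,c);hsv=cv2.cvtColor(im,cv2.COLOR_RGB2HSV)
m=((hsv[...,0]<20)&(hsv[...,1]>100)&(P[...,2]>40)&(P[...,2]<55)).astype(np.uint8)
k,l,st,cc=cv2.connectedComponentsWithStats(m)
for i in range(1,k):
    if st[i,4]>300: print("block",cc[i],cv2.minAreaRect(P[l==i][:,:2].astype(np.float32)),np.median(P[l==i][:,2]))
for z in(65,75,85,95,105,113):
    m=(abs(P[...,2]-z)<4)&(np.hypot(P[...,0]-448,P[...,1]-308)<50)
    if m.any(): print(z,m.sum(),P[m].mean(0),np.argwhere(m).mean(0)[::-1])
E
```

```text
[454.63579258 321.30720092 260.35558267] [ 1.79975581e+02  1.37149213e-04 -7.22601306e+01] (array([0.0107, 0.0104, 0.0004]), np.float64(-0.005))
block [428.384375    97.96458333] ((347.4183349609375, 222.37493896484375), (1.5298739671707153, 124.65162658691406), 10.27882194519043) 47.689356528060415
block [287.45722171 157.36872125] ((447.3501892089844, 308.4767150878906), (59.68916702270508, 90.39656829833984), 19.39689064025879) 49.000879818369526
65 91 [455.04725847 310.12408485  62.88928656] [279.05494505 163.51648352]
75 35 [449.45831953 303.3364655   75.70572314] [287.97142857 162.11428571]
85 37 [449.453858   303.20265113  85.36245119] [288.40540541 164.40540541]
95 39 [449.46957515 303.39489368  95.46646489] [288.71794872 167.33333333]
105 46 [449.44985583 303.74414648 105.59459042] [289.04347826 170.67391304]
113 276 [447.63957005 307.72052617 114.44766984] [290.06884058 179.05072464]
```

View pics/w1.png

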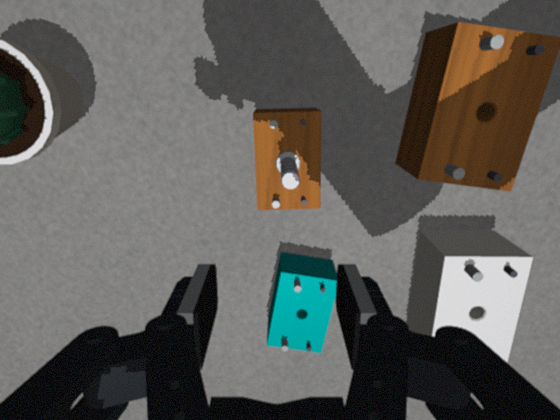

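The wrist view shows the stylus upright at (289,175), with the handle top at (447.6,307.7) and z 114. That agrees with the block centre at (447.4,308.5), yaw 19.4°. The turquoise, white and larger brown blocks are clear of it.

Request:
play_rows(commands=[0.0105, 0.0108, 0.03, 0, 0.0105, 0.0108, 0.06, 0, 0.0105, 0.0108, 0.1, 0, 0.0105, 0.0108, 0.12, 0, 0.0105, 0.0108, 0.12, 0])

```text
time_s: 2.65
tool_pos: [446.3, 304.4, 136.7]
tcp_rot: [179.6, -0.2, -72.3]
contact_force: [-0.2, 0.3, 1.2]
gripper_width: 50.0
grasp_force: 0.0
```

```bash
python3 - <<'E'
from h import *
s=r.sense();print(s["tool_pos"],s["tcp_rot"],go([447.5,308,84]))
E
```

```text
[446.29259258 304.38922058 136.69079923] [ 1.79631954e+02 -1.74081359e-01 -7.23085457e+01] (array([-0.0032, -0.0026,  0.0527]), 0)
```

Request:
play_rows(commands=[0, 0, 0.02, 0, 0, 0, 0.03, 0, 0, 0, 0.03, 0, 0, 0, 0.03, 0, 0, 0, 0.03, 0])

```text
time_s: 3.15
tool_pos: [448.3, 306.2, 112.2]
tcp_rot: [-179.9, 0.0, -72.3]
contact_force: [-0.3, -0.0, 0.3]
gripper_width: 49.9
grasp_force: 0.0
```

```bash
python3 - <<'E'
from h import *
s=r.sense();print(s["tool_pos"],s["tcp_rot"],go([447.5,308,84]))
E
```

```text
[448.31707749 306.22493972 112.23244488] [-1.79906790e+02  4.72403625e-02 -7.22938671e+01] (array([-0.0019,  0.0003,  0.0282]), 0)
```

Request:
play_rows(commands=[-0.0015, 0, 0.015, 0, -0.0015, 0, 0.028, 0, -0.0015, 0, 0.028, 0, -0.0015, 0, 0.028, 0, -0.0015, 0, 0.028, 0])

```text
time_s: 3.65
tool_pos: [447.6, 307.4, 83.2]
tcp_rot: [-180.0, 0.0, -72.3]
contact_force: [0.4, -0.3, 0.7]
gripper_width: 50.0
grasp_force: 0.0
```

Request:
play_rows(commands=[0, 0, 0, 0, 0, 0, 0, 0, 0, 0, 0, 0, 0, 0, 0, 0, 0, 0, 0, 0], fingers=0.0, force=60)

```text
time_s: 4.15
tool_pos: [447.6, 307.4, 83.3]
tcp_rot: [-180.0, 0.0, -72.3]
contact_force: [-0.2, -0.4, 2.2]
gripper_width: 12.5
grasp_force: 58.4
```

Request:
play_rows(commands=[0, 0, 0, 0, 0, 0, 0, 0, 0, 0, 0, 0, 0, 0, 0, 0, 0, 0, 0, 0])

```text
time_s: 4.65
tool_pos: [447.6, 307.4, 83.3]
tcp_rot: [-180.0, 0.0, -72.3]
contact_force: [-1.3, 1.1, 5.2]
gripper_width: 12.7
grasp_force: 58.4
```

```bash
python3 - <<'E'
from h import *
s=r.sense();print(s["tool_pos"],s["tcp_rot"],s["contact_force"],s["ft_torque"],go([447.5,308,84]))
E
```

```text
[447.56804501 307.41717268  83.27105938] [-1.79963536e+02  1.66703780e-02 -7.22892074e+01] [-1.33381481  1.14786285  5.18962841] [ 0.03843694  0.22067178 -0.03267172] (array([-0.0006, -0.0001, -0.0007]), 0)
```

Request:
play_rows(commands=[0, 0, -0.03, 0, 0, 0, -0.06, 0, 0, 0, -0.1, 0, 0, 0, -0.14, 0, 0, 0, -0.18, 0])

```text
time_s: 5.15
tool_pos: [446.9, 307.0, 263.3]
tcp_rot: [179.9, -0.0, -72.3]
contact_force: [0.5, 0.9, -0.4]
gripper_width: 12.4
grasp_force: 59.6
```

```bash
python3 - <<'E'
from h import *
s=r.sense();print(s["contact_force"],s["gripper_width"])
f=np.load("pics/top0.npz");im,d=f["im"],f["d"]
g=cv2.cvtColor(im,cv2.COLOR_RGB2GRAY); sub=g[150:162,325:339].astype(int); print(sub)
print("recess",ray("top",331.9,156.6,97),"handle",ray("top",135+571/3.5,120+283/3.5,150),"pivot",ray("top",135+584/3.5,120+157/3.5,115))
a=np.radians(-6);R=np.array([[np.cos(a),-np.sin(a)],[np.sin(a),np.cos(a)]])
c=np.array([561,-17.8])
for n,p in dict(rotor=(-20,-15),pivot=(35,35),handle=(-80,35),bez=(90,-50)).items(): print(n,c+R@p)
b=ray("top",331.9,156.6,97);print(go([b[0],b[1],260]))
E
```

```text
[ 0.51519039  0.92419766 -0.35487179] 12.368088250899012
[[104 104 106 105 104 104 105 102 104 104 102 107  94  83]
 [ 71  67  71  94  95  90  92  99 105 108 103 103  93  86]
 [ 82  82  83  86  83  84  83  85  80  68  68  86  90  87]
 [ 87  82  82  83  84  83  83  82  85  85  83  87  82  84]
 [ 82  83  84  84  83  83  77  81  84  83  83  85  85  85]
 [ 86  84  84  84  85  60  49  47  57  81  84  83  84  84]
 [ 86  87  78  83  79  65  78  82  58  74  79  83  86  82]
 [ 86  86  83  85  82  69  80  86  58  80  85  84  84  83]
 [ 86  86  85  85  82  79  71  82  79  85  83  83  82  83]
 [ 86  87  88  87  83  80  83  81  83  83  81  85  82  86]
 [ 86  84  83  88  85  85  83  82  87  81  85  87  86  85]
 [ 86  86  86  86  85  83  84  84  83  84  88  83  84  82]]
recess [629.31796901 -82.80359461  97.        ] handle [477.8880739   24.72190836 150.        ] pivot [597.52232003  11.73002096 115.        ]
rotor [539.54163514 -30.62725917]
pivot [599.46676255  13.34977012]
handle [485.09674458  25.3705434 ]
bez [645.28054742 -76.93365646]
(array([ 0.4268, -0.0552,  0.0034]), 0)
```

Request:
play_rows(commands=[0.427, -0.055, 0, 0, 0.427, -0.055, 0, 0, 0.427, -0.055, 0, 0, 0.427, -0.055, 0, 0, 0.427, -0.055, 0, 0])

```text
time_s: 5.65
tool_pos: [553.4, 79.0, 261.9]
tcp_rot: [179.9, 0.0, -72.3]
contact_force: [0.8, 0.6, 0.9]
gripper_width: 12.6
grasp_force: 59.6
```

Request:
play_rows(commands=[0.18, -0.023, 0, 0, 0.18, -0.023, 0.01, 0, 0.18, -0.023, 0.02, 0, 0.18, -0.023, 0.03, 0, 0.18, -0.023, 0.03, 0])

```text
time_s: 6.15
tool_pos: [629.3, -87.1, 227.2]
tcp_rot: [179.6, 0.1, -72.6]
contact_force: [-0.5, 0.3, -0.6]
gripper_width: 12.5
grasp_force: 59.6
```

```bash
python3 - <<'E'
from h import *
s=r.sense();print(s["tool_pos"],s["tcp_rot"],go([629,-82.3,230]),s["joint_pos"],s["gripper_width"])
E
```

```text
[629.29562402 -87.08319884 227.21149396] [ 1.79552243e+02  1.49596952e-01 -7.25646840e+01] (array([-0.0047, -0.0011, -0.0028]), 0) [ 1.00890113e+01  7.99508599e+00  8.76402440e+00 -9.11329472e-02
 -9.12321476e+01  7.34529788e+00] 12.524900428180764
```

Request:
play_rows(commands=[-0.003, 0, 0.01, 0, -0.003, 0, 0.01, 0, -0.003, 0, 0.01, 0, -0.003, 0, 0.01, 0, -0.003, 0, 0.01, 0])

```text
time_s: 6.65
tool_pos: [629.0, -80.2, 223.7]
tcp_rot: [-179.9, -0.0, -72.2]
contact_force: [-0.8, 1.7, -0.1]
gripper_width: 12.5
grasp_force: 59.6
```

```bash
python3 - <<'E'
from h import *
s=r.sense();print(s["tool_pos"],s["tcp_rot"],s["gripper_width"])
c=r.camera_info("wrist");im,d=r.get_image("wrist");np.savez("pics/w2.npz",im=im,d=d,c=c)
t=s["tool_pos"];print("tip proj",proj("wrist",t-[0,0,71.3],c),"grip",proj("wrist",t,c),"below on bezel",proj("wrist",[t[0],t[1],99],c))
cv2.imwrite("pics/w2.png",im[...,::-1])
E
```

```text
[629.04703986 -80.15672556 223.6819033 ] [-1.79925413e+02 -9.67117286e-03 -7.22324640e+01] 12.535524763594086
tip proj [275.83629667 230.34288501] grip [275.66358253 300.0186635 ] below on bezel [275.90762402 201.5682334 ]
```

View pics/w2.png

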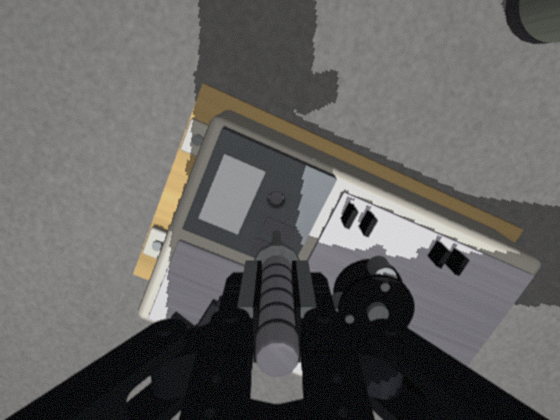

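```bash
python3 - <<'E'
from h import *
f=np.load("pics/w2.npz",allow_pickle=True);im,d,c=f["im"],f["d"],f["c"].item()
g=cv2.cvtColor(im,cv2.COLOR_RGB2GRAY)
cv2.imwrite("pics/w2c.png",cv2.resize(im[180:270,230:330],None,fx=6,fy=6,interpolation=0)[...,::-1])
for x in(-4,-2,0,2,4): print(ray("wrist",277+x,199,99,c))
P=pts("wrist",d,c);print("d at tip",[(v,np.round(P[v,277],1)) for v in range(224,246,2)])
E
```

```text
[631.56196    -81.33251414  99.        ]
[630.22879817 -81.76052546  99.        ]
[628.89563152 -82.18853833  99.        ]
[627.56246004 -82.61655274  99.        ]
[626.22928373 -83.04456871  99.        ]
d at tip [(224, array([623.4, -65.2, 101.3])), (226, array([622.9, -63.4, 100.5])), (228, array([622.5, -62.4, 101.5])), (230, array([628.7, -81.2, 154. ])), (232, array([628.7, -81.4, 157.4])), (234, array([628.9, -81.8, 161.4])), (236, array([628.7, -81.3, 162.9])), (238, array([628.8, -81.5, 166.2])), (240, array([629.3, -83.1, 172.6])), (242, array([629.4, -83.2, 175.3])), (244, array([631.3, -89. , 191.3]))]
```

View pics/w2c.png

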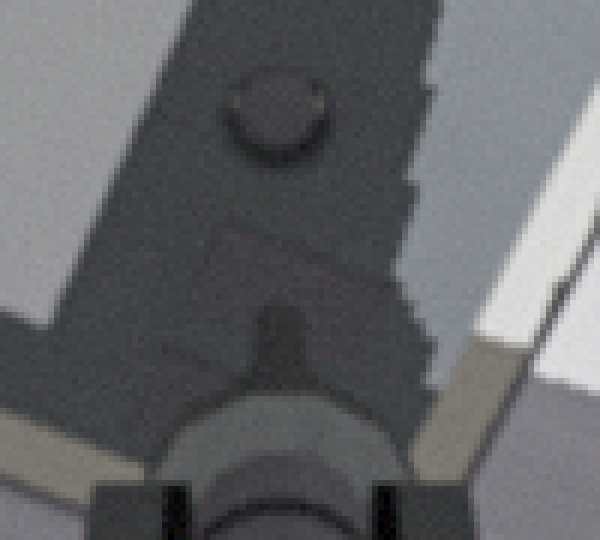

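The crop shows the recess ring at image (275.9,199), which is (629.6,-81.9) in the world, and the tip end at (276.7,230). The tip needs about 2.2 mm along tool +x.

Request:
play_rows(commands=[0.0022, 0, 0.01, 0, 0.0022, 0, 0.02, 0, 0.0022, 0, 0.035, 0, 0.0022, 0, 0.045, 0, 0.0022, 0, 0.045, 0])

```text
time_s: 7.2
tool_pos: [628.6, -82.9, 174.7]
tcp_rot: [179.8, 0.1, -72.3]
contact_force: [0.4, 0.5, -0.5]
gripper_width: 12.5
grasp_force: 59.6
```

Request:
play_rows(commands=[0, 0, 0, 0, 0, 0, 0, 0, 0, 0, 0, 0, 0, 0, 0, 0, 0, 0, 0, 0])

```text
time_s: 7.7
tool_pos: [629.8, -82.9, 178.1]
tcp_rot: [-180.0, -0.0, -72.3]
contact_force: [0.6, 0.2, 0.4]
gripper_width: 12.3
grasp_force: 59.6
```

```bash
python3 - <<'E'
from h import *
s=r.sense();print(s["tool_pos"],s["tcp_rot"],go([629.6,-82,160]),s["contact_force"])
c=r.camera_info("wrist");im,d=r.get_image("wrist")
t=s["tool_pos"];print("tip",proj("wrist",t-[0,0,71.3],c),"recess",proj("wrist",[629.6,-82,99],c))
cv2.imwrite("pics/w3c.png",cv2.resize(im[170:270,220:340],None,fx=6,fy=6,interpolation=0)[...,::-1])
E
```

```text
[629.75050465 -82.92725495 178.1453765 ] [-1.79970244e+02 -1.12052962e-03 -7.22959510e+01] (array([-0.0009, -0.0001,  0.0181]), 0) [0.62677211 0.2170121  0.35460554]
tip [275.68577542 230.32934104] recess [275.45612091 226.74459403]
```

View pics/w3c.png

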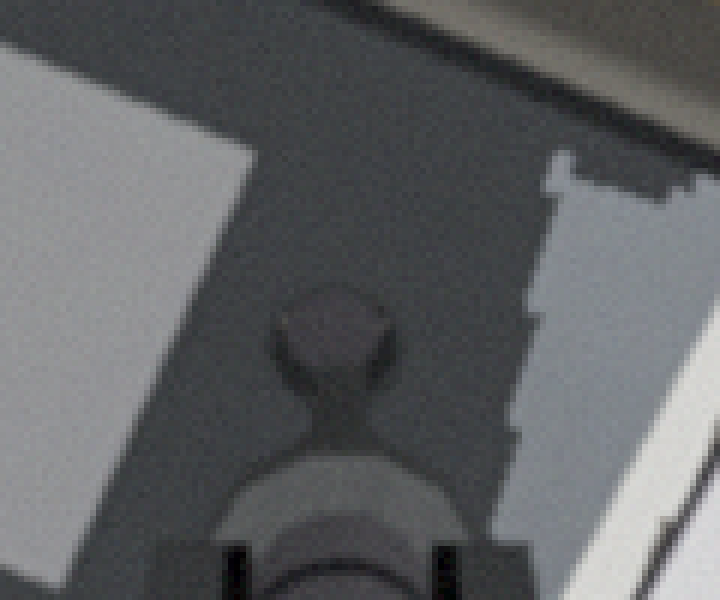

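Recess centre is at crop (335,342) and the tip is directly over it, so it's lined up. I'll press now.

Request:
play_rows(commands=[-0.0004, 0, 0.004, 0, -0.0004, 0, 0.008, 0, -0.0004, 0, 0.011, 0, -0.0004, 0, 0.013, 0, -0.0004, 0, 0.015, 0])

```text
time_s: 8.25
tool_pos: [629.4, -82.6, 162.9]
tcp_rot: [180.0, -0.0, -72.3]
contact_force: [-1.0, 0.4, 2.5]
gripper_width: 12.8
grasp_force: 59.8
```

Request:
play_rows(commands=[0, 0, 0, 0, 0, 0, 0, 0, 0, 0, 0, 0, 0, 0, 0.001, 0, 0, 0, 0.001, 0])

```text
time_s: 8.75
tool_pos: [629.6, -82.6, 162.0]
tcp_rot: [-180.0, -0.0, -72.3]
contact_force: [-0.8, 0.1, 3.8]
gripper_width: 12.2
grasp_force: 59.8
```

```bash
python3 - <<'E'
from h import *
s=r.sense();print(s["tool_pos"],s["contact_force"],s["ft_torque"])
E
```

```text
[629.60012668 -82.61321961 161.95065892] [-0.84406995  0.13564157  3.7502143 ] [0.05857922 0.37446448 0.00897125]
```

Request:
play_rows(commands=[0, 0, 0.001, 0, 0, 0, 0.001, 0, 0, 0, 0.002, 0, 0, 0, 0.002, 0, 0, 0, 0.002, 0])

```text
time_s: 9.25
tool_pos: [629.6, -82.6, 160.1]
tcp_rot: [-180.0, -0.0, -72.3]
contact_force: [-0.8, 0.0, 4.7]
gripper_width: 12.6
grasp_force: 60.1
```

Request:
play_rows(commands=[0, 0, 0.0005, 0, 0, 0, 0.0005, 0, 0, 0, 0.001, 0, 0, 0, 0.001, 0, 0, 0, 0.001, 0])

```text
time_s: 9.75
tool_pos: [629.7, -82.7, 160.0]
tcp_rot: [-179.9, -0.0, -72.3]
contact_force: [-2.1, 0.3, 6.8]
gripper_width: 12.4
grasp_force: 60.4
```

Request:
play_rows(commands=[0, 0, 0.0005, 0, 0, 0, 0.001, 0, 0, 0, 0.001, 0, 0, 0, 0.001, 0, 0, 0, 0.001, 0])

```text
time_s: 10.25
tool_pos: [629.8, -82.8, 159.8]
tcp_rot: [-179.9, -0.1, -72.3]
contact_force: [-3.2, 0.8, 10.8]
gripper_width: 12.4
grasp_force: 60.7
```

```bash
python3 - <<'E'
from h import *
s=r.sense();print(s["tool_pos"],s["contact_force"],go([629.6,-82.6,262]))
E
```

```text
[629.83124971 -82.7659324  159.79939774] [-3.17902217  0.78554622 10.83924687] (array([-1.000e-04, -0.000e+00, -1.022e-01]), 0)
```

The button has bottomed out: force is 10.8 N with almost no further travel. I'll lift and carry the stylus back.

Request:
play_rows(commands=[0, 0, -0.01, 0, 0, 0, -0.03, 0, 0, 0, -0.06, 0, 0, 0, -0.1, 0, 0, 0, -0.105, 0])

```text
time_s: 10.75
tool_pos: [630.8, -83.0, 268.5]
tcp_rot: [-179.6, -0.2, -72.3]
contact_force: [0.1, 0.1, 0.6]
gripper_width: 12.2
grasp_force: 59.8
```

```bash
python3 - <<'E'
from h import *
s=r.sense();print(s["tool_pos"],s["contact_force"],s["gripper_width"],go([447.6,307.8,262],-72.3))
E
```

```text
[630.80085778 -83.04061177 268.49851746] [0.06262751 0.05869237 0.56192237] 12.232955800306062 (array([-0.428 ,  0.0558,  0.0049]), np.float64(-0.0))
```

Request:
play_rows(commands=[-0.427, 0.055, 0, 0, -0.427, 0.055, 0, 0, -0.427, 0.055, 0, 0, -0.427, 0.055, 0, 0, -0.427, 0.055, 0, 0])

```text
time_s: 11.25
tool_pos: [522.4, 145.6, 262.0]
tcp_rot: [179.9, 0.0, -72.3]
contact_force: [1.0, 0.1, -1.1]
gripper_width: 12.8
grasp_force: 59.8
```

Request:
play_rows(commands=[-0.177, 0.0229, 0.01, 0, -0.177, 0.0229, 0.04, 0, -0.177, 0.0229, 0.08, 0, -0.177, 0.0229, 0.11, 0, -0.177, 0.0229, 0.11, 0])

```text
time_s: 11.75
tool_pos: [445.2, 306.8, 147.9]
tcp_rot: [179.7, -0.1, -72.2]
contact_force: [-0.5, -0.4, -0.3]
gripper_width: 12.2
grasp_force: 59.8
```

Request:
play_rows(commands=[0, 0, 0, 0, 0, 0, 0, 0, 0, 0, 0, 0, 0, 0, 0, 0, 0, 0, 0, 0])

```text
time_s: 12.25
tool_pos: [448.6, 305.4, 153.9]
tcp_rot: [-179.9, 0.1, -72.4]
contact_force: [1.1, -0.4, -0.2]
gripper_width: 12.4
grasp_force: 59.8
```

```bash
python3 - <<'E'
from h import *
s=r.sense();print(s["tool_pos"],s["tcp_rot"],s["contact_force"],go([447.6,307.8,83.5],-72.3))
c=r.camera_info("wrist");im,d=r.get_image("wrist")
t=s["tool_pos"];print("tip",proj("wrist",t-[0,0,71.3],c),"hole",proj("wrist",[447.5,308,48],c))
cv2.imwrite("pics/w4c.png",cv2.resize(im[170:270,220:340],None,fx=6,fy=6,interpolation=0)[...,::-1])
E
```

```text
[448.62055642 305.36640666 153.89753812] [-1.79920613e+02  6.27169900e-02 -7.23541316e+01] [ 1.07998722 -0.41985038 -0.16653491] (array([-0.0026,  0.0003,  0.0704]), np.float64(-0.001))
tip [275.85964695 230.16747248] hole [276.32063646 214.2255092 ]
```

View pics/w4c.png

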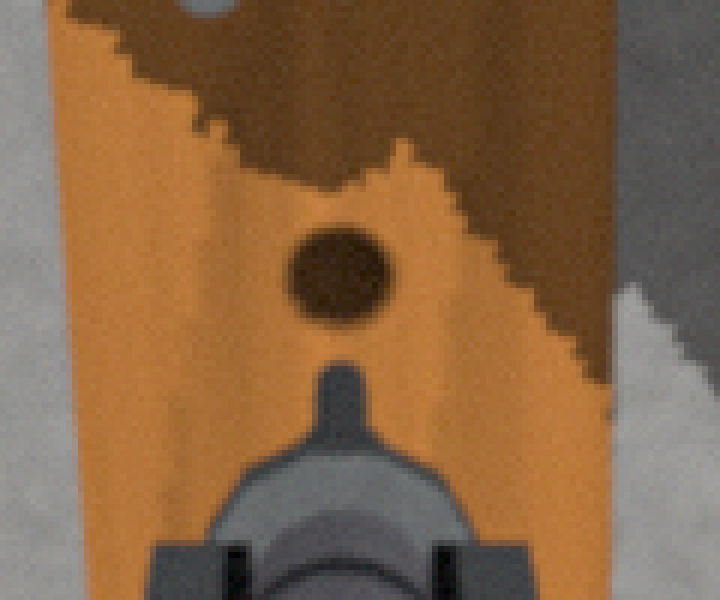

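The hole is at crop (341,275), with the tip lined up laterally at (341,362). I'll go back to the recorded grasp position, about -2.2 mm along tool x, and lower.

Request:
play_rows(commands=[-0.0022, 0.0003, 0.005, 0, -0.0022, 0.0003, 0.015, 0, -0.0022, 0.0003, 0.025, 0, -0.0022, 0.0003, 0.028, 0, -0.0022, 0.0003, 0.028, 0])

```text
time_s: 12.8
tool_pos: [446.7, 307.2, 123.7]
tcp_rot: [179.9, -0.1, -72.3]
contact_force: [-0.7, -0.3, 0.3]
gripper_width: 12.1
grasp_force: 59.8
```

Request:
play_rows(commands=[0, 0, 0, 0, 0, 0, 0, 0, 0, 0, 0, 0, 0, 0, 0, 0, 0, 0, 0, 0])

```text
time_s: 13.3
tool_pos: [447.1, 307.6, 125.0]
tcp_rot: [-180.0, 0.0, -72.3]
contact_force: [-0.6, 0.5, -0.8]
gripper_width: 12.6
grasp_force: 59.8
```

```bash
python3 - <<'E'
from h import *
s=r.sense();print(s["tool_pos"],s["tcp_rot"],s["contact_force"],go([447.6,307.4,83.5],-72.3))
c=r.camera_info("wrist");im,d=r.get_image("wrist")
t=s["tool_pos"];print("tip",proj("wrist",t-[0,0,71.3],c))
g=cv2.cvtColor(im,cv2.COLOR_RGB2HSV)[...,2]
cv2.imwrite("pics/w5c.png",cv2.resize(im[170:270,220:340],None,fx=6,fy=6,interpolation=0)[...,::-1])
E
```

```text
[447.10402622 307.63130015 124.98844401] [-1.79992442e+02  1.39345627e-02 -7.22974954e+01] [-0.64215916  0.54275607 -0.84478225] (array([ 0.0004, -0.0004,  0.0415]), np.float64(0.0))
tip [275.70628665 230.26965604]
```

View pics/w5c.png

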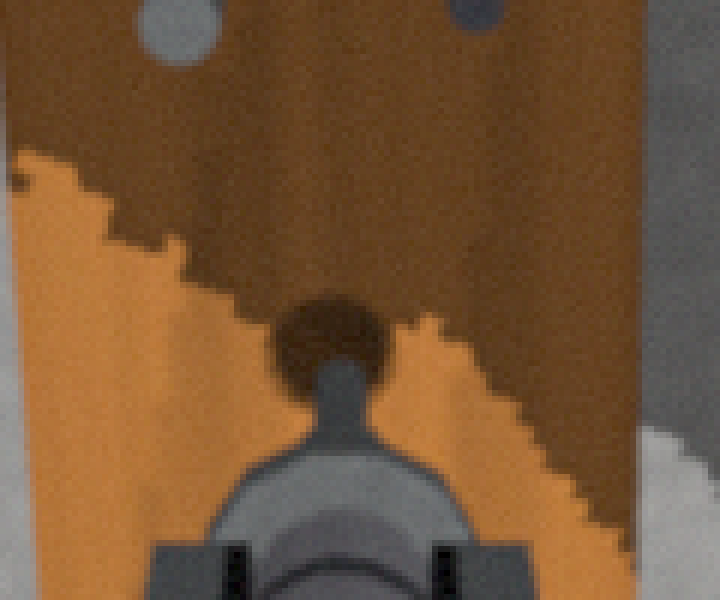

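Request:
play_rows(commands=[0, -0.0006, 0.003, 0, 0, -0.0006, 0.007, 0, 0, -0.0006, 0.012, 0, 0, -0.0006, 0.016, 0, 0, -0.0006, 0.016, 0])

```text
time_s: 13.85
tool_pos: [447.3, 307.4, 107.8]
tcp_rot: [179.9, -0.0, -72.3]
contact_force: [-0.2, -0.5, -0.9]
gripper_width: 12.4
grasp_force: 59.8
```

```bash
python3 - <<'E'
from h import *
s=r.sense();print(s["tool_pos"],s["tcp_rot"],s["contact_force"],s["ft_torque"],go([447.6,307.4,83.3],-72.3))
E
```

```text
[447.30764339 307.42080858 107.77805591] [ 1.79915678e+02 -3.88719067e-02 -7.22992398e+01] [-0.17925088 -0.49067851 -0.85312771] [-0.00936684 -0.03532922  0.0059106 ] (array([ 0.0001, -0.0003,  0.0245]), np.float64(0.0))
```

No contact force with the tip about 12 mm inside the hole, so I'll keep going.

Request:
play_rows(commands=[0, -0.0002, 0.006, 0, 0, -0.0002, 0.012, 0, 0, -0.0002, 0.018, 0, 0, -0.0002, 0.022, 0, 0, -0.0002, 0.024, 0])

```text
time_s: 14.35
tool_pos: [447.7, 307.6, 84.1]
tcp_rot: [180.0, -0.0, -72.3]
contact_force: [0.1, -0.6, -0.9]
gripper_width: 12.5
grasp_force: 59.8
```

Request:
play_rows(commands=[0, 0, 0, 0, 0, 0, 0, 0, 0, 0, 0, 0, 0, 0, 0, 0, 0, 0, 0, 0])

```text
time_s: 14.85
tool_pos: [447.9, 307.9, 85.0]
tcp_rot: [-180.0, 0.0, -72.3]
contact_force: [-0.1, 0.5, -1.2]
gripper_width: 12.4
grasp_force: 59.8
```

Request:
play_rows(commands=[0, 0, 0.001, 0, 0, 0, 0.0015, 0, 0, 0, 0.0022, 0, 0, 0, 0.0022, 0, 0, 0, 0.0022, 0])

```text
time_s: 15.35
tool_pos: [447.9, 307.9, 83.2]
tcp_rot: [-180.0, 0.0, -72.3]
contact_force: [-2.9, -0.7, 5.4]
gripper_width: 12.5
grasp_force: 60.2
```

Request:
play_rows(commands=[0, 0, 0, 0, 0, 0, 0, 0, 0, 0, 0, 0, 0, 0, 0, 0, 0, 0, 0, 0], fingers=0.05)

```text
time_s: 15.85
tool_pos: [447.8, 307.8, 82.5]
tcp_rot: [180.0, 0.0, -72.3]
contact_force: [2.0, 0.1, 0.9]
gripper_width: 50.0
grasp_force: 0.0
```

Request:
play_rows(commands=[0, 0, -0.02, 0, 0, 0, -0.05, 0, 0, 0, -0.09, 0, 0, 0, -0.14, 0, 0, 0, -0.18, 0])

```text
time_s: 16.35
tool_pos: [448.0, 307.7, 265.7]
tcp_rot: [-179.9, 0.0, -72.3]
contact_force: [0.3, 0.6, -0.2]
gripper_width: 50.3
grasp_force: 0.0
```

```bash
python3 - <<'E'
from h import *
c=r.camera_info("wrist");im,d=r.get_image("wrist");s=r.sense()
print(s["tool_pos"],s["gripper_width"])
P=pts("wrist",d,c)
m=(P[...,2]>100)&(P[...,2]<130)&(np.hypot(P[...,0]-447,P[...,1]-308)<30)
for z in(65,75,85,95,105,114):
    m=(abs(P[...,2]-z)<4)&(np.hypot(P[...,0]-448,P[...,1]-308)<30)
    if m.any(): print(z,m.sum(),P[m].mean(0),P[m][:,2].max(),np.argwhere(m).mean(0)[::-1])
im2,d2=r.get_image("top");np.savez("pics/top1.npz",im=im2,d=d2)
print(np.abs(cv2.cvtColor(im2,7).astype(int)-cv2.cvtColor(np.load("pics/top0.npz")["im"],7))[205:230,195:225].mean())
print(go([485,25.4,262],180))
E
```

```text
[449.76944236 308.15929779 273.21715015] 49.968331725721065
65 29 [448.95905728 303.55228297  65.23873884] 68.1938635718173 [276.55172414 170.86206897]
75 39 [448.53170791 303.84958831  75.41566956] 78.60394419465251 [276.92307692 174.02564103]
85 39 [448.44678643 303.28407115  85.4042444 ] 88.76617111086989 [277.23076923 176.25641026]
95 39 [448.39049888 303.40634185  95.44468679] 98.92185343748281 [277.28205128 179.41025641]
105 51 [448.85819985 303.69242454 105.48935272] 108.94343702118283 [276.62745098 182.76470588]
114 250 [447.23042219 307.92872762 114.53521701] 116.57003239410852 [276.968 191.504]
12.998666666666667
(array([0.2806, 0.0524, 0.0063]), np.float64(1.879))
```

The stylus is home: its handle top is at z 114.5, as at the start, and it's upright. Next is the pressure arm handle.

Request:
play_rows(commands=[0.28, 0.055, 0, -0.15, 0.28, 0.055, 0, -0.3, 0.28, 0.055, 0, -0.45, 0.28, 0.055, 0, -0.6, 0.28, 0.055, 0, -0.75], fingers=0.036)

```text
time_s: 16.95
tool_pos: [475.1, 73.1, 262.6]
tcp_rot: [-180.0, -0.0, -31.7]
contact_force: [0.9, -0.2, 0.3]
gripper_width: 36.1
grasp_force: 0.0
```

```bash
python3 - <<'E'
from h import *
s=r.sense();print(s["tool_pos"],s["tcp_rot"],go([482,25,245],-6))
E
```

```text
[475.05588868  73.13927522 262.63091911] [-1.79960111e+02 -1.20311070e-02 -3.16621775e+01] (array([0.0312, 0.0373, 0.0176]), np.float64(-0.448))
```

Request:
play_rows(commands=[0.031, 0.037, 0.01, -0.15, 0.031, 0.037, 0.03, -0.3, 0.031, 0.037, 0.03, -0.45, 0.031, 0.037, 0.03, -0.45, 0.031, 0.037, 0.03, -0.45])

```text
time_s: 17.45
tool_pos: [482.1, 27.1, 233.0]
tcp_rot: [-180.0, -0.0, -6.4]
contact_force: [0.6, -0.9, -0.3]
gripper_width: 36.4
grasp_force: 0.0
```

```bash
python3 - <<'E'
from h import *
s=r.sense();print(s["tool_pos"],s["tcp_rot"],s["joint_pos"])
c=r.camera_info("wrist");im,d=r.get_image("wrist");np.savez("pics/w6.npz",im=im,d=d,c=c)
P=pts("wrist",d,c)
for z in(120,130,140,150,155):
    m=(abs(P[...,2]-z)<3)&(np.hypot(P[...,0]-482,P[...,1]-25)<40)&(d>0)
    if m.any(): print(z,m.sum(),P[m].mean(0),np.argwhere(m).mean(0)[::-1])
cv2.imwrite("pics/w6.png",im[...,::-1])
E
```

```text
[482.05430508  27.14011322 232.96088463] [-1.79985910e+02 -3.46923939e-02 -6.39076125e+00] [ 2.72436356e+01 -1.59761933e+01 -1.34419640e+01  7.49180917e-03
 -9.24975405e+01  5.63659363e+01]
120 48 [489.9976809   24.23330866 119.77435602] [279.02083333 194.54166667]
130 54 [490.24612067  24.3575179  130.07767152] [278.90740741 198.85185185]
140 67 [489.97570726  24.18948796 140.22255924] [279.34328358 204.19402985]
150 73 [490.08693925  24.79919416 150.05728276] [278.43835616 209.35616438]
155 433 [485.57418596  24.83387628 155.6768557 ] [279.2817552  219.83371824]
```

View pics/w6.png

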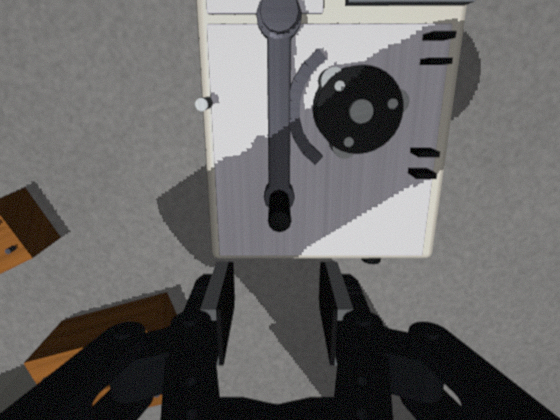

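The view shows the black handle's top at (279,220), which is (485.2,24.7) in the world. The arm is running straight up the image and the rotor is at (358,108), clear to the right. I'll descend and grip the post.

Request:
play_rows(commands=[0.0034, 0.0021, 0.02, 0, 0.0034, 0.0021, 0.04, 0, 0.0034, 0.0021, 0.06, 0, 0.0034, 0.0021, 0.075, 0, 0.0034, 0.0021, 0.075, 0])

```text
time_s: 18.0
tool_pos: [484.2, 24.8, 155.6]
tcp_rot: [179.9, 0.2, -6.3]
contact_force: [0.5, -0.4, 0.4]
gripper_width: 36.0
grasp_force: 0.0
```

Request:
play_rows(commands=[0, 0, 0.01, 0, 0, 0, 0.02, 0, 0, 0, 0.025, 0, 0, 0, 0.025, 0, 0, 0, 0.025, 0])

```text
time_s: 18.5
tool_pos: [485.2, 24.6, 132.9]
tcp_rot: [180.0, -0.0, -6.2]
contact_force: [0.2, 0.0, 1.5]
gripper_width: 35.3
grasp_force: 0.0
```

```bash
python3 - <<'E'
from h import *
s=r.sense();print(s["tool_pos"],s["tcp_rot"],s["contact_force"],go([485.2,24.7,133]))
E
```

```text
[485.206326    24.59037197 132.92321029] [ 1.79999276e+02 -1.90036842e-02 -6.22451539e+00] [0.20290828 0.01850965 1.52950153] (array([-0.    , -0.0001, -0.0001]), 0)
```

Request:
play_rows(commands=[0, 0, 0, 0, 0, 0, 0, 0, 0, 0, 0, 0, 0, 0, 0, 0, 0, 0, 0, 0], fingers=0.0, force=45)

```text
time_s: 19.0
tool_pos: [485.4, 25.1, 133.2]
tcp_rot: [-179.9, -0.1, -6.2]
contact_force: [-0.7, 5.0, 3.6]
gripper_width: 12.9
grasp_force: 43.8
```

Request:
play_rows(commands=[0.0001, -0.0057, 0, 0.05, 0.0006, -0.0115, 0, 0.1, 0.0013, -0.0172, 0, 0.15, 0.0023, -0.0228, 0, 0.2, 0.0036, -0.0285, 0, 0.25])

```text
time_s: 19.5
tool_pos: [491.2, 51.0, 133.2]
tcp_rot: [179.8, 0.0, -20.7]
contact_force: [-4.5, -5.0, 5.8]
gripper_width: 13.1
grasp_force: 44.2
```

```bash
cat > th.py <<'E'
from h import *
s=r.sense();p=s["tool_pos"];a=np.radians(-6.1);c=np.array([485.2,24.7])+115*np.array([np.cos(a),np.sin(a)])
v=p[:2]-c;print(p,s["tcp_rot"],s["contact_force"],s["gripper_width"],s["grasp_force"],"rad",np.hypot(*v),"theta",np.radians(180-6.1)-np.arctan2(v[1],v[0]))
E
python3 th.py
```

```text
[491.24368859  51.02090722 133.15740848] [ 1.79788041e+02  9.26979966e-03 -2.06870124e+01] [-4.47019825 -4.98713804  5.75710365] 13.07300928981431 44.21733856201172 rad 114.95843091794546 theta 0.2354189834822238
```

Request:
play_rows(commands=[0.0001, -0.0057, 0, 0.05, 0.0006, -0.0115, 0, 0.1, 0.0013, -0.0172, 0, 0.15, 0.0023, -0.0228, 0, 0.2, 0.0036, -0.0285, 0, 0.25])

```text
time_s: 20.0
tool_pos: [504.1, 76.4, 133.1]
tcp_rot: [179.7, 0.0, -35.0]
contact_force: [-7.7, -4.3, 6.8]
gripper_width: 12.9
grasp_force: 44.5
```

```bash
python3 th.py
```

```text
[504.05913446  76.43186478 133.14860216] [ 1.79742659e+02  2.52249563e-02 -3.50033334e+01] [-7.72812766 -4.3361161   6.79825204] 12.879094898047521 44.47090923786163 rad 114.92683094539316 theta 0.4836545442568032
```

Request:
play_rows(commands=[0.0001, -0.0046, 0, 0.04, 0.0004, -0.0092, 0, 0.08, 0.0004, -0.0092, 0, 0.08, 0.0004, -0.0092, 0, 0.08, 0.0004, -0.0092, 0, 0.08])

```text
time_s: 20.5
tool_pos: [509.4, 83.8, 133.1]
tcp_rot: [179.7, 0.0, -39.5]
contact_force: [-9.7, -3.2, 8.2]
gripper_width: 12.9
grasp_force: 44.6
```

Request:
play_rows(commands=[0, 0, 0, 0, 0, 0, 0, 0, 0, 0, 0, 0, 0, 0, 0, 0, 0, 0, 0, 0])

```text
time_s: 21.0
tool_pos: [509.4, 83.7, 133.1]
tcp_rot: [179.7, 0.0, -39.5]
contact_force: [-9.7, -3.0, 7.4]
gripper_width: 12.9
grasp_force: 44.6
```

```bash
python3 th.py; python3 - <<'E'
from h import *
im,d=r.get_image("top");im0=np.load("pics/top0.npz")["im"]
a=[cv2.resize(i[110:250,135:435],None,fx=2,fy=2) for i in(im0,im)]
im2,d2=r.get_image("scene")
cv2.imwrite("pics/end.png",np.vstack([a[1],cv2.resize(im2[120:380,60:500],(600,310))])[...,::-1])
E
```

```text
[509.38415629  83.73810566 133.13348079] [ 1.79740738e+02  2.89419313e-02 -3.94542423e+01] [-9.67489833 -3.02586502  7.38447733] 12.918541405631984 44.60729241371155 rad 114.9236465561843 theta 0.5623420880618775
```

View pics/end.png

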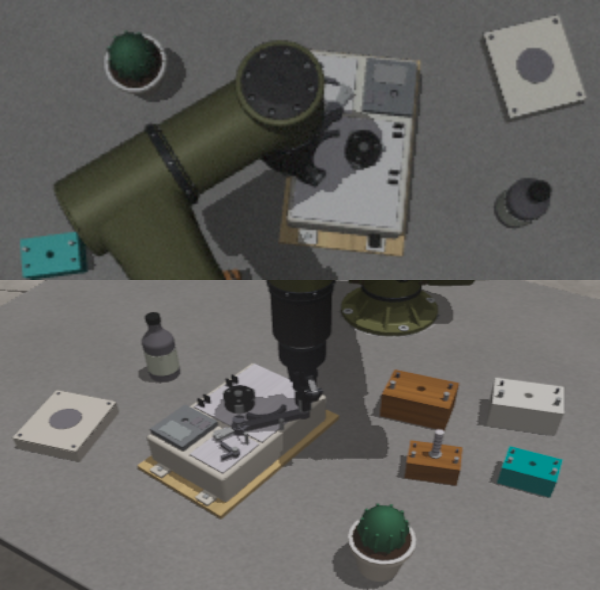

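The final view shows the arm held open at about 0.56 rad, with the push force steady. The stylus stands in its block at (438,445), and the bottle, cactus and cover are undisturbed. I'll hand it in.

```bash
python3 -c "
from workcell import r
print(r.sign_off())"
```

```text
the job is handed in; nothing more can be done
None
```

I pressed the service button to its stop with the stylus, put the stylus back in its hole, and handed the job in at about 21 s with the gripper still holding the pressure arm open at about 0.56 rad, just short of its end stop.

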